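# Crack open a stuck desiccator in the hold-down corner

### The arm

A 6-joint arm with a two-finger parallel gripper is mounted at the origin on a cart in front of the work surface, level with it; the furniture and walls round the work are solid. World frame = base frame: x ahead of the robot, y to its left, z up, the work surface at z = 0. Lengths are in mm, angles in rad, forces in N, time in s.
With the tool pointing down it reaches from about 350 to 925 mm from the base axis. Payload 6.4 kg.
Tool frame: the origin (TCP) lies midway between the tips of the shut fingers; the grasp point (between the pads) lies 19 mm behind it; z points along the fingers, y is the line along which they close (so a half turn about z gives the same grasp; the last joint's range is limited). The gripper opens to 85 mm and grips with 20 to 120 N. Pads are 22 mm wide; open, the fingers measure 114 mm over their backs; the gripper's body (76 mm by 85 mm) begins 54 mm behind the grasp point. The pads swing forward as they close: fully open they stand 13 mm farther back than shut.
Start: joints at [-1.496, 0.245, 1.558, -0, 1.339, -0.174], TCP at [160.061, -629.995, 204.09] pointing down, gripper open.
Joint ranges: [-3.13, 3.13], [-1.02, 2.26], [0.13, 2.54], [-0.95, 4.09], [0.21, 2.88], [-2.74, 2.74]. Speed limits (rad/s): [2.57, 2.57, 3.14, 3.14, 3.14, 3.14].

### API

Orientations are given as a unit quaternion [w, x, y, z].
In Python, from plant import * gives the robot as it stands.
- The arm moves only by the tool step_arm, never from a script. Its argument "targets" is one flat list of numbers, 5 for each row, row after row: the shift along the tool's x, y, z in units of 50 mm (1.0 is 50 mm), then the turn about the tool's z in rad, then the opening, from 0 (shut) to 1 (fully open). A call has 1 to 5 rows; each row is the pose to reach, as a shift and turn from the pose commanded when the call began, along the tool's axes at that moment; what a row does not reach only later rows make up. A row lasts 1/10 s, in which the tool goes at most 50 mm and 8.59 degrees, less where a joint would pass 70% of its speed; a pose out of reach is approached as far as the arm can. A call with a gripper value outside its range is refused whole. The fingers move at their own pace and stop on an object; "grip_force" is the grip in N (left out, the last holds). Time passes only in rows, so rows that repeat a pose let the fingers close. It gives the time, the measured TCP pose, the force, the opening and the grip force at its end, in the units of the state.
- observe(): the state, without advancing time (a new reading comes with each control period).
- read_camera(name): name is "scene" or "top" or "wrist"; returns (picture, depth): 384x512x3 uint8, red, green, blue; 384x512 float32, mm along the optical axis (not along the pixel's ray), 0 where there is no reading.
- get_calibration(name): a dict with "fx", "fy", "cx", "cy" (pixels), "dist" ([k1, k2, p1, p2, k3] as OpenCV has them; the pictures are not rectified), "cam_to_world" (4x4, takes a point from camera to world coordinates); the wrist camera has in their place "mount" (4x4, takes a point from camera to tool coordinates, whose origin is the TCP and whose axes are the flange's). Camera axes: x right, y up, looking along -z (the intrinsics and any distortion apply to the point x, -y, -z); pixel columns grow to the right and rows downward; lengths in mm; the calibration is good to about 2 mm. A picture is of the moment at which its call begins: read the wrist's pose just before it. get_calibration takes no time and is no camera call.
- job_done(): hands the job in; it is judged then, once.
The state is a dict: "clock": time; "joints": joint angles; "joint_velocities": joint speeds; "tau": joint torques, N m; "eef_pos": TCP position; "ee_rot": TCP orientation; "wrist_force": force on the tool from outside, world axes, zero at the start; "wrist_torque": the same for the moment, N m; "finger_gap": finger opening in mm; "grip_force": force on a finger pad.
Only numpy, scipy, OpenCV 4.12 (cv2) and the standard library are available. Lean on these libraries where they do the work, as an engineer would, in place of code of your own. Each camera call takes 0.05 s, during which the arm holds its last target. There are 200 camera calls.

### The job

The lid of the small white desiccator box is stuck fast on its seal, and pulling on it would only lift the light box. Push the box, lid still shut, square and flush into the corner of the metal bench stop so that its foot slides under both lips, then grasp the steel bow handle, pull the lid loose and finish holding it by the handle about a finger's width (1.5 to 2 cm) open at the front, never throwing it wide open. The box stays in its corner, the bottle, beaker and carton are left alone, and the program ends while the robot still holds the lid.

Things in the scene. Friction and masses are not known exactly. Their poses are not given: they have to be found in the camera images.
- box: white desiccator box, 1.7 kg, slides easily on its PTFE foot (2 to 3 N). Origin: centre of its underside; x points from front (handle) to back (hinge), y to its left, z up. Foot flange 144 (x) x 174 (y) x 8 mm thick. Walls 120 (x) x 150 (y) mm stand on it, 12 mm inside its edge, up to z = 62; grey lid frame of the same outline at z = 66 to 76.
- box_front (a point): point to push on: middle of the front wall's outer face, 50 mm above the worktop, at x = -60, y = 0 in the box frame (a nearly flush round humidity dial is in this wall); push towards box +x
- box_side (a point): point to push on: middle of the left wall's outer face, 50 mm above the worktop, at x = 0, y = +75 mm in the box frame; push towards box -y
- stop: metal bench stop, screwed down: two low rails at a right angle. Origin: where the box's origin lies when flush in the corner (axes then parallel). Inner face of the back rail: plane x = +72 mm; of the side rail, on the right: plane y = -87 mm. Rails 30 mm wide, 17 high (23 over screws); their lips overhang inward by 9 mm at z = 10 to 17, the 8 mm flange slides in below.
- pull: steel bow handle at the front edge of the lid. Origin: middle of its round bar (12 mm thick, along y, 52 mm clear between its two feet), 28 mm above the lid. At x = -48, y = 0, z = 104 mm in the box frame while the lid is shut, axes parallel to the box's; top of the bar at z = 110; 112 mm ahead of the hinge axis. Turns with the lid.
- lid (a joint): opening angle of the lid, rad: 0 shut, grows as the front rises. The seal, two elastic beads in the front rim, resists up to about 19 N of upward pull at the handle (at about 0.01 rad), then lets go suddenly; above 0.06 rad only the lid's weight is left, about 2 N at the handle. Let go, it drops onto the beads at 0.06 rad. 0.1 rad is a gap of 12 mm at the front edge.
- hinge (a point): middle of the lid's hinge axis, which is parallel to the box's y, at x = +64, z = 66 mm in the box frame. If the box is not under the lips of the stop, its front lifts at about 12 N of upward pull on the handle, before the seal gives
- lid_edge (a point): middle of the lid's lower front edge, 124 mm from the hinge axis; 66 mm above the worktop when shut
- amber_bottle: brown reagent bottle with a black cap, 57 mm across, 115 mm high, well left of the box; origin centre of its underside; leave alone
- beaker: glass beaker with blue content, 56 mm across, 71 mm high, well left of the box; origin centre of its underside; leave alone
- film_carton: pale blue carton 50 x 116 x 48 mm, lying left of the bottle and beaker; origin centre of its underside; leave alone

How it is judged:
By the outcome, as a careful person would: the job done as asked, in the order asked, and still so for the second after the job is handed in, while the arm keeps its last pose, push and grip.
It also fails if it takes over 58 s, if anything falls off the work surface, if the arm or the gripper's body presses on something with over 40 N, if the wrist force passes 120 N, or if a joint passes its speed limit or range.

## Working session

There is one attempt and no reset: what is moved stays moved. The work goes in short steps, Python scripts to look and compute and a tool call to move; the robot and the scene stay as the last step left them, time stands still between calls to the robot, and variables do not carry over. Pictures are saved under pics/ and viewed, at most 10 in all, crops included, and the job is handed in when it is done.

Besides the shell and the picture viewer there is one more tool, called as name(argument=value, ...), one argument or row to a line, values as JSON. step_arm: Moves the arm, as the interface text tells. Its arguments: {"type":"object","properties":{"targets":{"type":"array","items":{"type":"number"}},"grip_force":{"type":"number"}},"required":["targets"]}

```bash
ls; mkdir -p pics; cat > h.py <<'E'
from plant import *
import numpy as np, cv2
def K(c): return np.array([[c['fx'],0,c['cx']],[0,c['fy'],c['cy']],[0,0,1.]]),np.array(c['dist'],float)
def ray(name,px):
    c=get_calibration(name);k,d=K(c)
    u=cv2.undistortPoints(np.array(px,float).reshape(-1,1,2),k,d).reshape(-1,2)
    T=np.array(c['cam_to_world']); v=np.c_[u[:,0],-u[:,1],-np.ones(len(u))]
    return T[:3,3],v@T[:3,:3].T
def onplane(name,px,z):
    o,v=ray(name,px); return o+v*((z-o[2])/v[:,2])[:,None]
def cloud(name,depth):
    h,w=depth.shape; g=np.stack(np.meshgrid(np.arange(w),np.arange(h)),-1).reshape(-1,2)
    o,v=ray(name,g); return (o+v*depth.reshape(-1,1)).reshape(h,w,3)
E
python3 - <<'E'
from h import *
s=observe(); print(s)
for n in("scene","top"):
    p,d=read_camera(n); cv2.imwrite(f'pics/{n}0.png',p[:,:,::-1]); np.save(f'{n}.npy',d); np.save(f'{n}p.npy',p)
    c=get_calibration(n); print(n,np.round(np.array(c['cam_to_world']),3).tolist(),c['fx'],(d>0).mean())
E
```

```text
pics
{'clock': 0.0, 'joints': array([-1.49607557e+00,  2.45833047e-01,  1.55903149e+00,  1.02576357e-05,
        1.33869409e+00, -1.74076988e-01]), 'joint_velocities': array([ 0.00064901, -0.00047102, -0.00067984, -0.00059143, -0.00072472,
       -0.00135298]), 'tau': array([ 1.93837121e-03, -4.29503059e+01, -3.26127326e+01, -3.02555677e-06,
        5.27728815e-03, -3.05279386e-06]), 'eef_pos': array([ 160.03154001, -629.35580691,  202.95884524]), 'ee_rot': array([-9.81524159e-04,  9.92272101e-01,  1.24077038e-01,  5.37967126e-05]), 'wrist_force': array([ 0.36018412, -0.34064154, -0.50481735]), 'wrist_torque': array([-0.05811753, -0.03823335,  0.00586556]), 'grip_force': 0.0, 'finger_gap': 85.39726175008346}
scene [[-0.887, 0.28, -0.367, 174.408], [-0.462, -0.54, 0.704, 535.078], [-0.001, 0.794, 0.608, 694.703], [0.0, 0.0, 0.0, 1.0]] 400.9480354959781 0.99603271484375
top [[0.027, 0.986, -0.162, 428.205], [-1.0, 0.028, 0.003, -179.027], [0.007, 0.162, 0.987, 915.758], [0.0, 0.0, 0.0, 1.0]] 387.55799652298094 0.9959513346354166
```

View pics/top0.png

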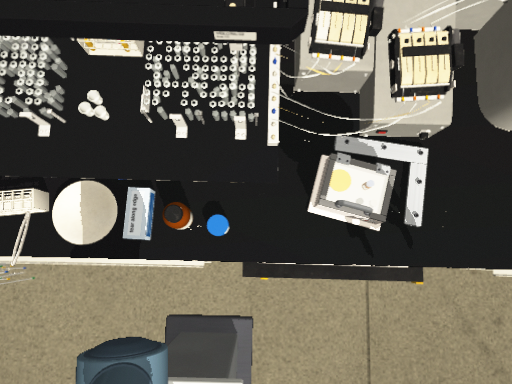

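View pics/scene0.png

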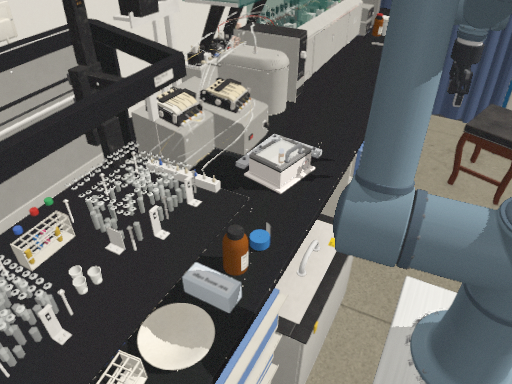

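The top view shows the box at about (352,190), turned slightly. The stop's back rail runs along (335–428,150) and its side rail along (415,185). The bottle (178,215), beaker (218,225) and carton (140,213) are well to the left.

```bash
python3 - <<'E'
from h import *
p=np.load('topp.npy'); d=np.load('top.npy'); X=cloud('top',d)
print('table z',np.median(X[225:250,300:420,2]))
sub=np.zeros(d.shape,bool); sub[125:250,290:440]=1
z=X[...,2]
def rect(m,name):
    P=X[m][:,:2].astype(np.float32); r=cv2.minAreaRect(P); print(name,m.sum(),np.round(r[0],1),np.round(r[1],1),round(r[2],1))
    print(np.round(cv2.boxPoints(r),0).tolist())
for lo,hi,n in((10,26,'rail'),(3,11,'flange'),(68,85,'lid'),(95,120,'handle')):
    m=sub&(z>lo)&(z<hi)
    m=cv2.morphologyEx(m.astype(np.uint8),cv2.MORPH_OPEN,np.ones((2,2)))
    k,l,st,_=cv2.connectedComponentsWithStats(m)
    for i in range(1,k):
        if st[i,4]>25: print(st[i]); rect(l==i,n)
c=p[120:250,285:445,::-1]; cv2.imwrite('pics/crop.png',cv2.resize(c,None,fx=5,fy=4.6,interpolation=cv2.INTER_CUBIC)[:600,:800])
E
```

```text
table z 0.6210891280042574
[366 135  23   3  48]
rail 48 [ 720.  -466.6] [ 7.1 58.6] 7.3
[[713.0, -438.0], [720.0, -496.0], [727.0, -495.0], [720.0, -437.0]]
[ 336  137   93   90 2537]
rail 2537 [ 590.1 -380.9] [240.5 458.3] 11.0
[[428.0, -179.0], [516.0, -629.0], [752.0, -583.0], [664.0, -133.0]]
[407 136  13   2  26]
rail 26 [ 720.  -554.9] [18.4 29. ] 39.4
[[704.0, -550.0], [722.0, -572.0], [736.0, -560.0], [718.0, -538.0]]
[308 156  74  75 654]
flange 654 [ 558.  -307.8] [199.  306.9] 12.3
[[428.0, -179.0], [493.0, -479.0], [688.0, -437.0], [623.0, -137.0]]
[402 128  36  11 113]
lid 113 [ 592.4 -370.6] [ 48.  502.2] 35.1
[[428.0, -179.0], [717.0, -590.0], [757.0, -562.0], [467.0, -151.0]]
[ 319  154   79   69 3571]
lid 3571 [ 561.8 -340.4] [174.  381.1] 15.1
[[428.0, -179.0], [527.0, -547.0], [695.0, -502.0], [596.0, -134.0]]
[424 126  17   2  34]
handle 34 [ 716.2 -562.2] [35.3  1.6] 89.6
[[715.0, -580.0], [717.0, -580.0], [717.0, -545.0], [716.0, -545.0]]
[338 201  36  13 203]
handle 203 [ 532.1 -395.2] [82.6 13.6] 80.4
[[519.0, -435.0], [532.0, -437.0], [546.0, -356.0], [532.0, -353.0]]
```

View pics/crop.png

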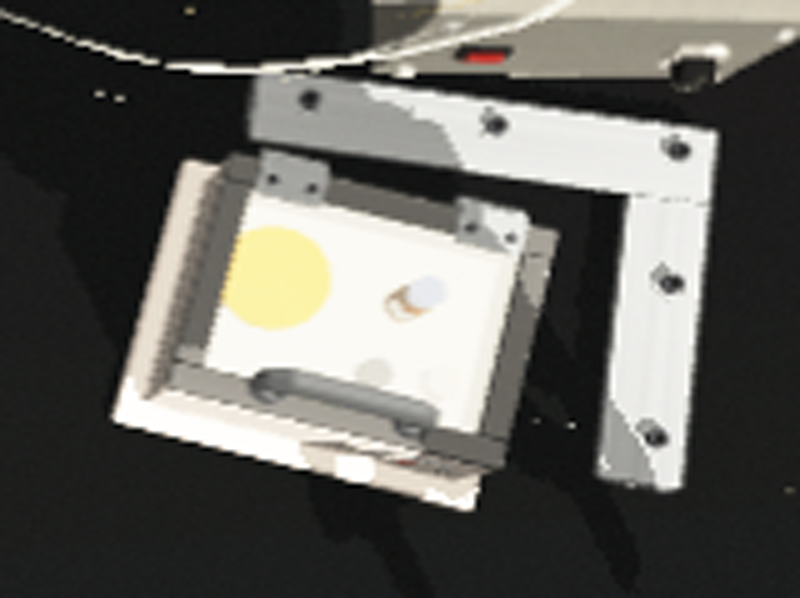

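```bash
python3 - <<'E'
from h import *
p=np.load('topp.npy'); d=np.load('top.npy'); X=cloud('top',d); z=X[...,2]
f=lambda pts:[(285+a/5,120+b/4.6) for a,b in pts]
sub=np.zeros(d.shape,bool); sub[130:250,300:435]=1; sub&=d>0
def o(m): 
    m=cv2.morphologyEx(m.astype(np.uint8),cv2.MORPH_OPEN,np.ones((3,3)))
    k,l,st,_=cv2.connectedComponentsWithStats(m); i=1+np.argmax(st[1:,4]); return l==i
for n,m in(('lid',sub&(z>69)&(z<82)),('handle',sub&(z>98)&(z<115)),('flange+',sub&(z>4)&(z<12))):
    m=o(m); r=cv2.minAreaRect(X[m][:,:2].astype(np.float32)); print(n,m.sum(),r,np.median(z[m]))
m=o(sub&(z>13)&(z<26)); P=X[m]; 
print('rail',m.sum(),np.median(z[m]))
r=cv2.minAreaRect(P[:,:2].astype(np.float32)); print(r)
for n,pts,h in(('backlip',[(248,137),(625,195)],17),('sidelip',[(625,195),(598,475)],17),('backout',[(252,75),(717,130)],17),('sideout',[(717,130),(683,490)],17),
 ('lidfront',[(165,390),(500,465)],76),('lidright',[(500,465),(558,228)],76),('flfront',[(115,420),(475,510)],8),('flleft',[(115,420),(185,160)],8)):
    q=onplane('top',f(pts),h)[:,:2]; v=q[1]-q[0]; print(n,np.round(q,1).tolist(),'ang',round(np.degrees(np.arctan2(v[1],v[0])),1),'len',round(np.linalg.norm(v),1))
E
```

```text
lid 3546 ((583.90673828125, -401.98016357421875), (151.49598693847656, 127.3736572265625), 76.28398895263672) 75.14891302668195
handle 196 ((534.2140502929688, -390.35943603515625), (72.31830596923828, 11.88587760925293), 76.19075775146484) 108.66843227341144
flange+ 677 ((580.239013671875, -400.9262390136719), (174.87205505371094, 142.53903198242188), 76.26139831542969) 8.357270821742645
rail 2482 17.499361365068467
((611.3228149414062, -466.4008483886719), (220.37454223632812, 187.09640502929688), 81.9858627319336)
backlip [[679.3, -364.4], [653.4, -543.2]] ang -98.3 len 180.6
sidelip [[653.4, -543.2], [508.3, -525.4]] ang 173.0 len 146.2
backout [[712.8, -366.5], [689.2, -588.1]] ang -96.1 len 222.9
sideout [[689.2, -588.1], [501.9, -564.3]] ang 172.7 len 188.9
lidfront [[538.0, -315.4], [506.5, -460.5]] ang -102.2 len 148.5
lidright [[506.5, -460.5], [621.5, -489.2]] ang -14.0 len 118.5
flfront [[530.7, -303.0], [489.6, -471.1]] ang -103.7 len 173.0
flleft [[530.7, -303.0], [668.6, -335.9]] ang -13.4 len 141.7
```

step_arm(
  targets=[0.8,-0.36,0,0.08,0.5,1.6,-0.73,0,0.16,0.5,2.4,-1.09,0,0.24,0.5,3.2,-1.46,0,0.31,0.5,4.0,-1.82,0,0.383,0.5],
)

```text
clock: 0.6
eef_pos: [332.5, -491.0, 203.6]
ee_rot: [-0.0, 0.998, -0.069, -0.0]
wrist_force: [0.4, -0.3, 0.6]
finger_gap: 43.0
grip_force: 0.0
```

```bash
cat >> h.py <<'E'
YS=np.radians(-7.7); S0=np.array([603.8,-458.5])   # stop yaw / origin
def yaw(s):
    w,x,y,z=s['ee_rot']; return np.arctan2(2*(x*y+w*z),1-2*(y*y+z*z))
def rot(a): return np.array([[np.cos(a),-np.sin(a)],[np.sin(a),np.cos(a)]])
def go(txy,z=None,ty=None):
    "units to target in stop-frame xy, world z, tool yaw in stop frame (deg)"
    s=observe(); p=s['eef_pos']; a=yaw(s); W=S0+rot(YS)@np.array(txy)
    d=rot(a).T@(W-p[:2]); print('units x %.3f y %.3f z %.3f turn %.3f'%(d[0]/50,-d[1]/50,0 if z is None else -(z-p[2])/50,0 if ty is None else -(np.radians(ty)+YS-a)))
def st():
    s=observe(); q=rot(YS).T@(s['eef_pos'][:2]-S0)
    print('t %.2f stopxy'%s['clock'],np.round(q,1),'z %.1f'%s['eef_pos'][2],'yaw_stop %.2f'%np.degrees(yaw(s)-YS),'F_stop',np.round(rot(YS).T@s['wrist_force'][:2],1),np.round(s['wrist_force'][2],1),'gap %.1f grip %.1f'%(s['finger_gap'],s['grip_force']),'q',np.round(s['joints'],2))
E
python3 - <<'E'
from h import *
st(); W=rot(YS).T@(np.array([472,-380])-S0); print(W); go(W,45,0)
E
```

```text
t 0.60 stopxy [-264.5  -68.5] z 203.6 yaw_stop -0.18 F_stop [ 0.4 -0.2] 0.6 gap 43.0 grip 0.0 q [-1.17  0.11  1.71  0.    1.32  0.54]
[-141.12950128   60.13280194]
units x 2.459 y -2.581 z 3.172 turn -0.003
```

step_arm(
  targets=[0.6,-0.65,0,0,0.5,1.2,-1.3,0,0,0.5,1.85,-1.95,0,0,0.5,2.46,-2.58,0,0,0.5,2.46,-2.58,0.8,0,0.5],
)

```text
clock: 1.1
eef_pos: [476.8, -380.9, 169.7]
ee_rot: [0.004, 0.998, -0.064, 0.005]
wrist_force: [-0.9, -1.0, 0.2]
finger_gap: 42.5
grip_force: 0.0
```

step_arm(
  targets=[0,0,0.8,0,0.5,0,0,1.6,0,0.5,0,0,2.37,0,0.5,0,0,2.37,0,0.5],
)

```text
clock: 1.5
eef_pos: [467.0, -376.9, 39.0]
ee_rot: [-0.005, 0.998, -0.067, -0.005]
wrist_force: [0.2, -0.3, -0.8]
finger_gap: 42.8
grip_force: 0.0
```

```bash
python3 - <<'E'
from h import *
st(); go([-100,60],45,0)
p,d=read_camera('top'); cv2.imwrite('pics/a.png',cv2.resize(p[120:260,285:445,::-1],None,fx=3,fy=3))
E
```

```text
t 1.50 stopxy [-146.5   62.6] z 39.0 yaw_stop 0.02 F_stop [ 0.2 -0.3] -0.8 gap 42.8 grip 0.0 q [-0.87  0.34  1.77 -0.    1.04  0.84]
units x 0.930 y 0.052 z -0.120 turn 0.000
```

View pics/a.png

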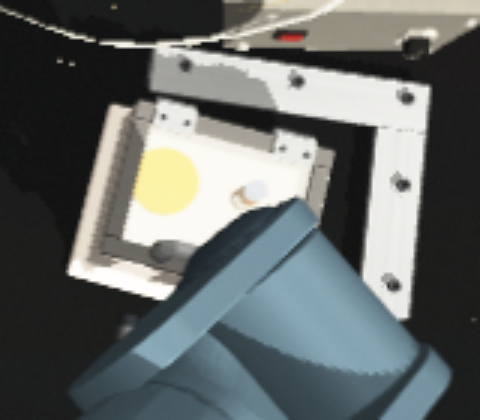

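The gripper stands in front of the box, which has not moved. Next I push towards the back rail.

step_arm(
  targets=[0.2,0.05,-0.14,0,0.5,0.5,0.05,-0.14,0,0.5,0.7,0.05,-0.14,0,0.5,0.85,0.05,-0.14,0,0.5,0.85,0.05,-0.14,0,0.5],
)

```text
clock: 2.05
eef_pos: [513.8, -390.1, 54.2]
ee_rot: [0.001, 0.998, -0.067, 0.001]
wrist_force: [0.0, 0.2, -0.1]
finger_gap: 42.5
grip_force: 0.0
```

step_arm(
  targets=[0.1,0,0,0,0.5,0.2,0,0,0,0.5,0.3,0,0,0,0.5,0.4,0,0,0,0.5,0.4,0,0,0,0.5],
)

```text
clock: 2.55
eef_pos: [532.1, -392.3, 52.7]
ee_rot: [0.0, 0.998, -0.067, -0.0]
wrist_force: [-1.5, 0.1, 1.0]
finger_gap: 42.7
grip_force: 0.5
```

```bash
python3 - <<'E'
from h import *
st(); go([-71,60],45,0)
E
```

```text
t 2.55 stopxy [-79.9  56. ] z 52.7 yaw_stop -0.00 F_stop [-1.5 -0.1] 1.0 gap 42.7 grip 0.5 q [-0.81  0.43  1.61 -0.    1.09  0.9 ]
units x 0.178 y -0.081 z 0.155 turn -0.000
```

step_arm(
  targets=[-0.04,0,0.06,0,0.5,-0.04,0,0.12,0,0.5,0.06,0,0.12,0,0.5,0.12,0,0.12,0,0.5,0.12,0,0.12,0,0.5],
)

```text
clock: 3.05
eef_pos: [537.6, -393.0, 46.8]
ee_rot: [0.0, 0.998, -0.067, -0.001]
wrist_force: [-4.0, 0.5, 5.4]
finger_gap: 42.3
grip_force: 3.6
```

step_arm(
  targets=[0.02,0,0,0,0.5,0.04,0,0,0,0.5,0.06,0,0,0,0.5,0.06,0,0,0,0.5],
)

```text
clock: 3.45
eef_pos: [540.2, -393.4, 46.9]
ee_rot: [0.0, 0.998, -0.067, -0.001]
wrist_force: [-5.7, 0.1, 5.5]
finger_gap: 42.6
grip_force: 4.1
```

```bash
python3 - <<'E'
from h import *
st()
p,d=read_camera('top'); cv2.imwrite('pics/b.png',cv2.resize(p[120:260,285:445,::-1],None,fx=4,fy=4)); 
E
```

```text
t 3.45 stopxy [-71.7  56. ] z 46.9 yaw_stop 0.01 F_stop [-5.7 -0.7] 5.5 gap 42.6 grip 4.1 q [-0.8   0.46  1.59 -0.    1.09  0.91]
```

View pics/b.png

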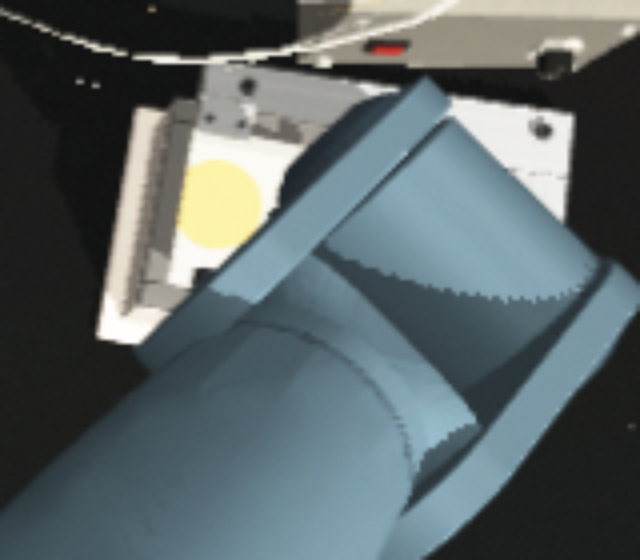

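The box has been squared up and its back edge sits at the lip, with about 6 N of contact. I push a little more to check that it has seated.

step_arm(
  targets=[0.03,0,0,0,0.5,0.03,0,0,0,0.5],
)

```text
clock: 3.7
eef_pos: [541.7, -393.6, 46.9]
ee_rot: [0.0, 0.998, -0.067, -0.001]
wrist_force: [-5.8, 0.4, 5.4]
finger_gap: 42.9
grip_force: 4.1
```

step_arm(
  targets=[0.03,0,0,0,0.5,0.03,0,0,0,0.5],
)

```text
clock: 3.9
eef_pos: [543.2, -393.8, 46.8]
ee_rot: [0.0, 0.998, -0.067, -0.001]
wrist_force: [-5.6, -1.0, 5.7]
finger_gap: 43.1
grip_force: 4.1
```

step_arm(
  targets=[0.03,0,0,0,0.5,0.03,0,0,0,0.5],
)

```text
clock: 4.1
eef_pos: [544.7, -394.0, 46.8]
ee_rot: [0.0, 0.998, -0.067, -0.001]
wrist_force: [-6.6, -0.1, 4.8]
finger_gap: 42.4
grip_force: 4.1
```

```bash
python3 - <<'E'
from h import *
st()
E
```

```text
t 4.10 stopxy [-67.2  56. ] z 46.8 yaw_stop 0.01 F_stop [-6.5 -1. ] 4.8 gap 42.4 grip 4.1 q [-0.79  0.47  1.58 -0.    1.09  0.91]
```

step_arm(
  targets=[0.03,0,0,0,0.5,0.03,0,0,0,0.5],
)

```text
clock: 4.3
eef_pos: [545.1, -394.3, 46.8]
ee_rot: [-0.0, 0.998, -0.067, -0.002]
wrist_force: [-10.4, 1.5, 8.2]
finger_gap: 42.6
grip_force: 6.5
```

step_arm(
  targets=[0.03,0,0,0,0.5,0.03,0,0,0,0.5],
)

```text
clock: 4.5
eef_pos: [545.7, -394.9, 46.8]
ee_rot: [0.0, 0.998, -0.067, -0.003]
wrist_force: [-12.8, -1.1, 9.8]
finger_gap: 42.5
grip_force: 8.6
```

```bash
python3 - <<'E'
from h import *
st()
p,d=read_camera('scene'); cv2.imwrite('pics/c.png',cv2.resize(p[110:210,220:340,::-1],None,fx=6,fy=6,interpolation=cv2.INTER_CUBIC)); 
E
```

```text
t 4.50 stopxy [-66.1  55.2] z 46.8 yaw_stop -0.01 F_stop [-12.6  -2.8] 9.8 gap 42.5 grip 8.6 q [-0.79  0.47  1.58 -0.    1.1   0.91]
```

View pics/c.png

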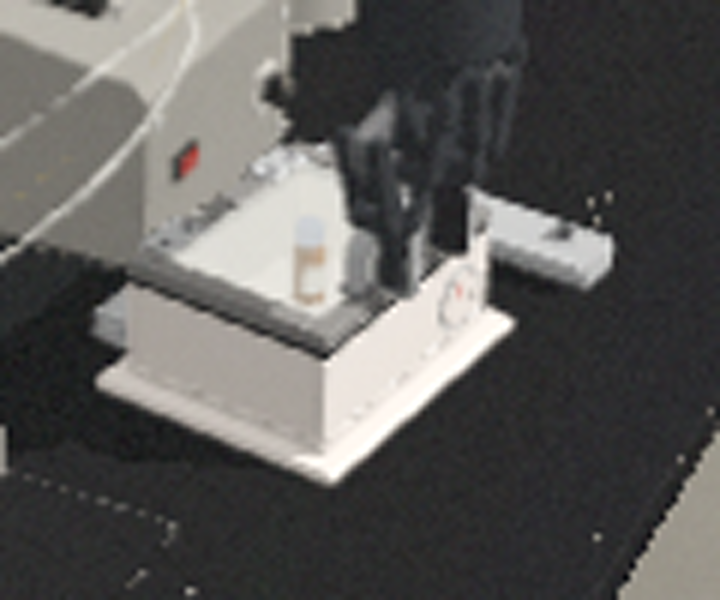

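The box is up against the back rail with its left end clear. The fingertips appear at about (400,290), so I check their height against the wall with the depth data.

```bash
python3 - <<'E'
from h import *
p,d=read_camera('scene'); X=cloud('scene',d)
Xs=X.copy(); Xs[...,:2]=(X[...,:2]-S0)@rot(YS)
def pr(cx,cy):
    u,v=220+cx//6,110+cy//6; print((cx,cy),np.round(Xs[v,u]).tolist(),p[v,u].tolist())
for q in[(400,150),(400,200),(400,250),(400,280),(400,295),(380,240),(360,240),(360,290),(440,220),(470,150),(470,200),(455,240),(420,310),(350,330),(300,380),(460,300)]: pr(*q)
m=(np.arange(384)[:,None]>110)&(np.abs(Xs[...,0])<100)&(np.abs(Xs[...,1])<170)&(d>0)&(p.max(2)<75)&(Xs[...,2]>30)
Q=Xs[m]; print(m.sum()); 
for lo in range(40,150,10):
    q=Q[(Q[:,2]>lo)&(Q[:,2]<lo+10)]
    if len(q): print(lo,len(q),np.round(q.min(0)),np.round(q.max(0)))
E
```

```text
(400, 150) [-76.0, 107.0, 166.0] [75, 75, 77]
(400, 200) [-77.0, 107.0, 142.0] [65, 67, 69]
(400, 250) [-69.0, 90.0, 105.0] [45, 45, 50]
(400, 280) [-72.0, 94.0, 92.0] [51, 49, 54]
(400, 295) [-66.0, 83.0, 74.0] [109, 112, 110]
(380, 240) [-59.0, 91.0, 105.0] [64, 65, 66]
(360, 240) [-49.0, 90.0, 102.0] [143, 141, 143]
(360, 290) [-54.0, 97.0, 80.0] [112, 112, 111]
(440, 220) [-60.0, 36.0, 92.0] [35, 34, 36]
(470, 150) [-74.0, 37.0, 134.0] [35, 35, 39]
(470, 200) [-75.0, 34.0, 106.0] [121, 120, 121]
(455, 240) [-67.0, 35.0, 81.0] [42, 41, 44]
(420, 310) [-61.0, 50.0, 47.0] [236, 230, 224]
(350, 330) [-57.0, 111.0, 65.0] [114, 112, 109]
(300, 380) [-46.0, 136.0, 47.0] [169, 163, 156]
(460, 300) [-60.0, 12.0, 31.0] [236, 226, 219]
928
60 45 [-60.  39.  62.] [ 59. 137.  69.]
70 7 [-70.  34.  76.] [-53.  37.  79.]
80 29 [-76.  33.  81.] [-56.  95.  89.]
90 33 [-74.  32.  90.] [-51.  98. 100.]
100 32 [-74.  25. 100.] [-53.  96. 110.]
110 25 [-77.  27. 110.] [-57.  95. 120.]
120 60 [-77.   4. 120.] [-56. 114. 129.]
130 49 [-80.  -4. 130.] [-56. 116. 140.]
140 79 [-82.  -2. 140.] [-57. 118. 150.]
```

```bash
python3 - <<'E'
from h import *
c=get_calibration('scene');k,dd=K(c);T=np.linalg.inv(np.array(c['cam_to_world']))
def proj(P):
    w=np.r_[S0+rot(YS)@np.array(P[:2]),P[2]]; q=T[:3,:3]@w+T[:3,3]; q=np.array([q[0],-q[1],-q[2]])
    uv=cv2.projectPoints(q[None],np.zeros(3),np.zeros(3),k,dd)[0].ravel(); return [(uv[0]-220)*6,(uv[1]-110)*6]
for n,P in(('Lfinger tip z53',(-66,84,53)),('Lfinger z78',(-66,84,78)),('Rfinger z53',(-66,27,53)),('Rf z78',(-66,27,78)),('lid FL corner',(-60,129,76)),('lid FR',(-60,-21,76)),('flange FL',(-72,141,8))):
    print(n,np.round(proj(P)))
st(); print(observe()['wrist_torque'])
E
```

```text
Lfinger tip z53 [393. 331.]
Lfinger z78 [396. 287.]
Rfinger z53 [454. 280.]
Rf z78 [457. 237.]
lid FL corner [334. 329.]
lid FR [495. 196.]
flange FL [337. 468.]
t 4.60 stopxy [-66.1  55.2] z 46.9 yaw_stop -0.02 F_stop [-12.5  -1.9] 9.4 gap 42.7 grip 8.4 q [-0.79  0.47  1.58 -0.    1.1   0.91]
[-0.13521837  1.96938091 -0.21136723]
```

```bash
python3 - <<'E'
from h import *
p,d=read_camera('scene'); X=cloud('scene',d)
Xs=X.copy(); Xs[...,:2]=(X[...,:2]-S0)@rot(YS)
for u in(284,286,287,295,296):
    for v in range(150,170,1): print(u,v,np.round(Xs[v,u]).astype(int).tolist(),p[v,u].tolist(),end=' | ')
    print()
p,d=read_camera('wrist'); cv2.imwrite('pics/w.png',p[:,:,::-1])
E
```

```text
284 150 [-62, 90, 106] [38, 39, 41] | 284 151 [-64, 93, 105] [43, 44, 47] | 284 152 [-62, 90, 100] [40, 43, 44] | 284 153 [-63, 91, 97] [40, 45, 43] | 284 154 [-66, 97, 98] [37, 41, 37] | 284 155 [-62, 89, 89] [39, 39, 44] | 284 156 [-65, 94, 89] [41, 41, 42] | 284 157 [-65, 93, 85] [44, 45, 45] | 284 158 [-62, 87, 78] [102, 101, 101] | 284 159 [-59, 82, 70] [133, 129, 128] | 284 160 [-58, 81, 66] [101, 99, 96] | 284 161 [-58, 80, 62] [115, 111, 105] | 284 162 [-59, 82, 60] [236, 229, 222] | 284 163 [-58, 79, 55] [238, 230, 224] | 284 164 [-58, 80, 52] [237, 229, 223] | 284 165 [-59, 80, 49] [236, 229, 222] | 284 166 [-60, 83, 47] [237, 229, 222] | 284 167 [-59, 80, 42] [237, 230, 223] | 284 168 [-59, 81, 39] [236, 229, 221] | 284 169 [-58, 79, 34] [237, 229, 221] | 
286 150 [-68, 89, 108] [40, 42, 40] | 286 151 [-71, 94, 108] [43, 44, 47] | 286 152 [-72, 95, 105] [45, 48, 48] | 286 153 [-71, 93, 101] [43, 45, 46] | 286 154 [-70, 91, 96] [51, 51, 53] | 286 155 [-70, 91, 92] [52, 53, 56] | 286 156 [-71, 93, 91] [48, 49, 54] | 286 157 [-71, 93, 87] [47, 48, 53] | 286 158 [-71, 92, 84] 
[... 2115 characters left out ...]
36, 75] [113, 108, 103] | 296 153 [-59, 13, 56] [231, 223, 217] | 296 154 [-58, 12, 52] [229, 224, 219] | 296 155 [-60, 15, 51] [223, 220, 215] | 296 156 [-61, 16, 48] [231, 223, 217] | 296 157 [-60, 13, 42] [226, 201, 194] | 296 158 [-60, 14, 39] [225, 179, 172] | 296 159 [-60, 13, 35] [230, 202, 193] | 296 160 [-63, 18, 35] [237, 227, 219] | 296 161 [-60, 12, 28] [237, 228, 222] | 296 162 [-60, 11, 23] [237, 228, 221] | 296 163 [-61, 13, 21] [229, 222, 216] | 296 164 [-59, 8, 13] [227, 222, 218] | 296 165 [-60, 9, 11] [236, 228, 222] | 296 166 [-62, 13, 10] [244, 237, 229] | 296 167 [-61, 11, 5] [253, 245, 238] | 296 168 [-64, 15, 5] [255, 249, 241] | 296 169 [-68, 24, 7] [255, 248, 242] |
```

View pics/w.png

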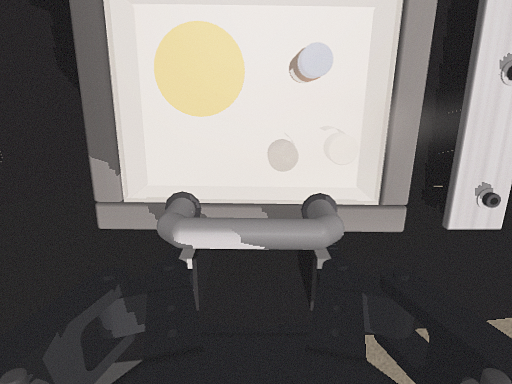

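The wrist view shows the finger ends at about (190,255) and (320,255), right at the bow handle. It looks as if the tips ride over the lid rim and push on the handle, so I check the tips in tool coordinates.

```bash
cat >> h.py <<'E'
def wcloud(d):
    c=get_calibration('wrist');k,dd=K(c);M=np.array(c['mount']);h,w=d.shape
    g=np.stack(np.meshgrid(np.arange(w),np.arange(h)),-1).reshape(-1,1,2).astype(float)
    u=cv2.undistortPoints(g,k,dd).reshape(-1,2); P=np.c_[u[:,0],-u[:,1],-np.ones(len(u))]*d.reshape(-1,1)
    return (P@M[:3,:3].T+M[:3,3]).reshape(h,w,3)
E
python3 - <<'E'
from h import *
s=observe(); p,d=read_camera('wrist'); T=wcloud(d)
print(np.round(get_calibration('wrist')['mount'],3).tolist())
for q in[(250,235),(190,230),(250,212),(100,215),(188,250),(190,262),(193,280),(195,300),(320,258),(315,290),(200,60),(490,200),(180,205)]:
    print(q,np.round(T[q[1],q[0]],1).tolist(),'worldz',round(s['eef_pos'][2]-T[q[1],q[0]][2],1),p[q[1],q[0]].tolist())
E
```

```text
[[-0.001, 0.964, 0.264, 65.779], [1.0, 0.001, -0.0, -0.791], [-0.0, 0.264, -0.964, -170.144], [0.0, 0.0, 0.0, 1.0]]
(250, 235) [17.5, -2.4, -63.3] worldz 110.2 [159, 155, 156]
(190, 230) [19.4, -24.5, -63.2] worldz 110.0 [172, 164, 165]
(250, 212) [13.9, -2.8, -29.0] worldz 75.8 [148, 141, 139]
(100, 215) [12.8, -74.4, -30.1] worldz 76.9 [144, 138, 137]
(188, 250) [9.7, -26.4, -59.9] worldz 106.8 [118, 112, 113]
(190, 262) [8.7, -24.2, -67.5] worldz 114.3 [217, 212, 208]
(193, 280) [0.8, -23.7, -66.7] worldz 113.5 [68, 65, 69]
(195, 300) [-7.5, -23.3, -67.2] worldz 114.1 [67, 66, 67]
(320, 258) [9.4, 23.4, -65.7] worldz 112.6 [117, 113, 111]
(315, 290) [-3.4, 22.1, -66.8] worldz 113.7 [36, 39, 42]
(200, 60) [82.1, -24.0, -26.9] worldz 73.8 [238, 224, 172]
(490, 200) [2.8, 153.1, 23.0] worldz 23.9 [70, 67, 70]
(180, 205) [22.2, -32.6, -42.8] worldz 89.7 [124, 120, 122]
```

step_arm(
  targets=[-0.2,0,0,0,0.5,-0.5,0,0,0,0.5,-0.8,0,0,0,0.5,-0.8,0,0,0,0.5],
)

```text
clock: 5.15
eef_pos: [507.5, -387.9, 45.6]
ee_rot: [-0.001, 0.998, -0.068, -0.0]
wrist_force: [1.1, -0.1, 0.5]
finger_gap: 43.2
grip_force: 0.0
```

```bash
python3 - <<'E'
from h import *
st(); print(observe()['wrist_force'])
p,d=read_camera('scene'); X=cloud('scene',d)
Xs=X.copy(); Xs[...,:2]=(X[...,:2]-S0)@rot(YS)
m=(Xs[...,0]>-150)&(Xs[...,0]<-85)&(Xs[...,1]>-20)&(Xs[...,1]<120)&(d>0)&(Xs[...,2]>25)
Q=Xs[m]
for lo in range(30,140,8):
    q=Q[(Q[:,2]>lo)&(Q[:,2]<=lo+8)]
    if len(q)>0: print(lo,len(q),np.round(q.min(0)),np.round(q.max(0)))
cv2.imwrite('pics/d.png',cv2.resize(p[90:210,220:380,::-1],None,fx=5,fy=5,interpolation=cv2.INTER_CUBIC)); 
E
```

```text
t 5.15 stopxy [-104.9   57.1] z 45.6 yaw_stop -0.04 F_stop [1.1 0.1] 0.5 gap 43.2 grip 0.0 q [-0.83  0.4   1.68  0.    1.07  0.88]
[ 1.08461143 -0.05627712  0.48563401]
70 13 [-112.   36.   73.] [-92.  88.  78.]
78 35 [-115.   33.   78.] [-93.  95.  86.]
86 31 [-114.   28.   86.] [-95.  96.  93.]
94 41 [-115.   32.   94.] [-93.  96. 102.]
102 39 [-115.   30.  102.] [-95.  97. 110.]
110 18 [-115.   26.  110.] [-100.   95.  117.]
118 54 [-117.   13.  118.] [-92. 114. 126.]
126 49 [-118.    2.  127.] [-92. 117. 134.]
134 46 [-120.    7.  134.] [-92. 119. 142.]
```

View pics/d.png

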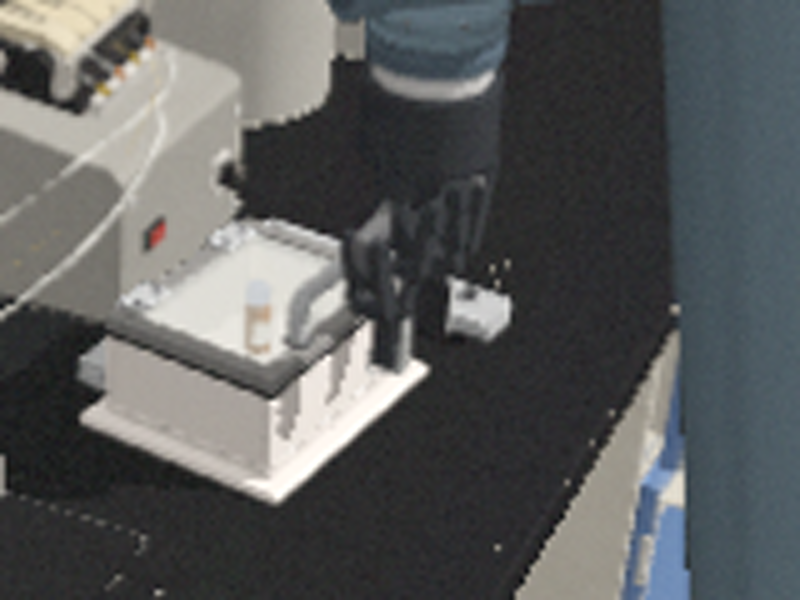

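The fingers, at about (375,290), end clearly above the worktop: their tips sit some 27 mm higher than the reported TCP. I shut the gripper and measure again.

step_arm(
  targets=[0,0,0,0,0,0,0,0,0,0,0,0,0,0,0,0,0,0,0,0],
  grip_force=20,
)

```text
clock: 5.6
eef_pos: [509.4, -388.9, 46.6]
ee_rot: [0.0, 0.998, -0.067, 0.0]
wrist_force: [-0.7, 0.5, -0.4]
finger_gap: 0.1
grip_force: 0.0
```

```bash
cat >> h.py <<'E'
def fingers(x0,x1,y0,y1):
    p,d=read_camera('scene'); X=cloud('scene',d); Xs=X.copy(); Xs[...,:2]=(X[...,:2]-S0)@rot(YS)
    m=(Xs[...,0]>x0)&(Xs[...,0]<x1)&(Xs[...,1]>y0)&(Xs[...,1]<y1)&(d>0)&(Xs[...,2]>15); Q=Xs[m]
    for lo in range(15,140,8):
        q=Q[(Q[:,2]>lo)&(Q[:,2]<=lo+8)]
        if len(q)>0: print(lo,len(q),np.round(q.min(0)),np.round(q.max(0)))
    return p,d,Xs
E
python3 - <<'E'
from h import *
st(); p,d,Xs=fingers(-150,-85,-20,120)
cv2.imwrite('pics/e.png',cv2.resize(p[90:210,220:380,::-1],None,fx=5,fy=5,interpolation=cv2.INTER_CUBIC)); 
E
```

```text
t 5.60 stopxy [-102.9   56.4] z 46.6 yaw_stop 0.03 F_stop [-0.7  0.4] -0.4 gap 0.1 grip 0.0 q [-0.83  0.4   1.67  0.    1.07  0.88]
71 8 [-111.   64.   73.] [-92.  67.  78.]
79 19 [-113.   54.   79.] [-94.  75.  86.]
87 22 [-113.   55.   87.] [-95.  75.  95.]
95 26 [-113.   50.   95.] [-90.  74. 103.]
103 14 [-113.   48.  103.] [-97.  73. 110.]
111 13 [-115.   46.  112.] [-92.  88. 119.]
119 42 [-116.   32.  119.] [-92.  96. 127.]
127 33 [-115.   16.  127.] [-89. 101. 135.]
135 54 [-119.    8.  135.] [-89. 107. 143.]
```

```bash
python3 - <<'E'
from h import *
p,d=read_camera('scene'); X=cloud('scene',d); Xs=X.copy(); Xs[...,:2]=(X[...,:2]-S0)@rot(YS)
c=get_calibration('scene');k,dd=K(c);T=np.linalg.inv(np.array(c['cam_to_world']))
def proj(P):
    w=np.r_[S0+rot(YS)@np.array(P[:2]),P[2]]; q=T[:3,:3]@w+T[:3,3]; q=np.array([q[0],-q[1],-q[2]])
    return cv2.projectPoints(q[None],np.zeros(3),np.zeros(3),k,dd)[0].ravel()
for z in range(110,35,-4):
    u,v=np.round(proj((-103,62,z))).astype(int); print(z,(u,v),[ (p[v,u+e].mean().round().astype(int),np.round(Xs[v,u+e]).astype(int).tolist()) for e in(-2,0,2)])
E
```

```text
110 (np.int64(302), np.int64(149)) [(np.int64(63), [-112, 89, 126]), (np.int64(59), [-115, 84, 125]), (np.int64(57), [-113, 68, 116])]
106 (np.int64(302), np.int64(150)) [(np.int64(63), [-114, 92, 125]), (np.int64(47), [-108, 70, 112]), (np.int64(95), [-113, 67, 113])]
102 (np.int64(302), np.int64(151)) [(np.int64(53), [-112, 89, 120]), (np.int64(40), [-108, 69, 109]), (np.int64(152), [-111, 63, 106])]
98 (np.int64(301), np.int64(153)) [(np.int64(45), [-99, 70, 99]), (np.int64(41), [-107, 73, 103]), (np.int64(116), [-109, 63, 99])]
94 (np.int64(301), np.int64(154)) [(np.int64(36), [-102, 75, 99]), (np.int64(44), [-108, 73, 100]), (np.int64(122), [-110, 65, 97])]
90 (np.int64(301), np.int64(155)) [(np.int64(44), [-102, 73, 95]), (np.int64(47), [-108, 73, 97]), (np.int64(119), [-111, 66, 95])]
86 (np.int64(301), np.int64(156)) [(np.int64(38), [-102, 73, 92]), (np.int64(44), [-107, 71, 93]), (np.int64(123), [-111, 66, 91])]
82 (np.int64(301), np.int64(157)) [(np.int64(45), [-101, 71, 87]), (np.int64(50), [-108, 72, 90]), (np.int64(123), [-111, 66, 88])]
78 (np.int64(301), np.int64(159))
[... 689 characters left out ...]
, (np.int64(248), [-67, -9, 8]), (np.int64(253), [-71, -15, 6])]
54 (np.int64(300), np.int64(166)) [(np.int64(248), [-64, 5, 7]), (np.int64(250), [-69, 0, 6]), (np.int64(217), [-71, -9, 2])]
50 (np.int64(300), np.int64(167)) [(np.int64(248), [-67, 9, 6]), (np.int64(254), [-70, 1, 3]), (np.int64(115), [-71, -10, -2])]
46 (np.int64(300), np.int64(168)) [(np.int64(253), [-68, 11, 4]), (np.int64(193), [-70, 1, -1]), (np.int64(49), [-75, -3, -1])]
42 (np.int64(300), np.int64(169)) [(np.int64(253), [-73, 19, 7]), (np.int64(87), [-72, 5, -1]), (np.int64(45), [-76, -1, -3])]
38 (np.int64(300), np.int64(170)) [(np.int64(183), [-70, 14, -1]), (np.int64(41), [-75, 9, -2]), (np.int64(40), [-79, 3, -4])]
```

step_arm(
  targets=[0,0,0.18,0,0.5,0,0,0.36,0,0.5,0,0,0.53,0,0.5,0.15,0,0.53,0,0.5,0.3,0,0.53,0,0.5],
)

```text
clock: 6.2
eef_pos: [524.1, -390.8, 19.5]
ee_rot: [-0.0, 0.998, -0.067, -0.0]
wrist_force: [0.4, 0.4, 0.6]
finger_gap: 43.1
grip_force: 0.0
```

```bash
python3 - <<'E'
from h import *
st(); p,d,Xs=fingers(-150,-78,-20,120)
m=(Xs[...,0]>-170)&(Xs[...,0]<-20)&(Xs[...,1]>-20)&(Xs[...,1]<130)&(d>0)
for lo in range(80,220,10):
    q=Xs[m&(Xs[...,2]>lo)&(Xs[...,2]<=lo+10)]
    if len(q): print(lo,len(q),np.round(np.percentile(q,1,axis=0)),np.round(np.percentile(q,99,axis=0)))
go([-73,56],20,0)
E
```

```text
t 6.20 stopxy [-88.   56.4] z 19.5 yaw_stop -0.00 F_stop [0.4 0.5] 0.6 gap 43.1 grip 0.0 q [-0.81  0.47  1.64  0.    1.04  0.89]
47 21 [-97.  29.  47.] [-79.  92.  55.]
55 34 [-98.  32.  55.] [-78.  97.  63.]
63 30 [-98.  32.  63.] [-79.  96.  71.]
71 38 [-99.  33.  71.] [-79.  96.  79.]
79 28 [-99.  31.  79.] [-81.  95.  87.]
87 24 [-100.   15.   88.] [-82. 110.  95.]
95 51 [-101.    2.   95.] [-78. 115. 103.]
103 40 [-103.    3.  103.] [-78. 116. 111.]
111 54 [-104.    2.  111.] [-78. 119. 119.]
119 59 [-105.    2.  119.] [-79. 120. 127.]
127 46 [-105.   -2.  127.] [-81. 119. 135.]
135 48 [-106.   -5.  135.] [-85. 116. 143.]
80 41 [-98.  29.  80.] [-43.  99.  90.]
90 65 [-100.    8.   90.] [-43. 113. 100.]
100 82 [-101.    3.  100.] [-43. 115. 110.]
110 70 [-104.    2.  110.] [-75. 119. 120.]
120 82 [-105.    1.  120.] [-77. 122. 130.]
130 81 [-105.   -2.  130.] [-75. 125. 140.]
140 100 [-106.   -5.  141.] [-76. 127. 150.]
150 87 [-107.   44.  150.] [-76. 125. 160.]
160 35 [-99.  68. 161.] [-77.  98. 170.]
170 54 [-123.   59.  170.] [-67.  98. 180.]
180 90 [-124.   52.  180.] [-64.  97. 190.]
190 92 [-124.   50.  190.] [-62.  98. 200.]
200 94 [-124.   48.  200.] [-60.  97. 210.]
210 133 [-124.   37.  210.] [-52.  97. 220.]
units x 0.270 y 0.002 z 0.008 turn 0.001
```

step_arm(
  targets=[0.15,0,0,0,0.5,0.28,0,0,0,0.5,0.34,0,0,0,0.5,0.34,0,0,0,0.5],
)

```text
clock: 6.65
eef_pos: [540.2, -393.6, 20.6]
ee_rot: [0.0, 0.998, -0.067, -0.001]
wrist_force: [-5.5, -0.2, 4.1]
finger_gap: 42.7
grip_force: 2.4
```

step_arm(
  targets=[0.03,0,0,0,0.5,0.03,0,0,0,0.5],
)

```text
clock: 6.85
eef_pos: [540.4, -393.9, 20.6]
ee_rot: [0.0, 0.998, -0.067, -0.002]
wrist_force: [-8.3, 0.2, 5.2]
finger_gap: 42.5
grip_force: 4.7
```

step_arm(
  targets=[0.03,0,0,0,0.5,0.03,0,0,0,0.5],
)

```text
clock: 7.05
eef_pos: [540.4, -394.0, 20.6]
ee_rot: [-0.0, 0.998, -0.067, -0.004]
wrist_force: [-15.8, 1.6, 9.1]
finger_gap: 42.8
grip_force: 7.9
```

```bash
python3 - <<'E'
from h import *
st()
E
```

```text
t 7.05 stopxy [-71.5  55.4] z 20.6 yaw_stop 0.03 F_stop [-15.9  -0.6] 9.1 gap 42.8 grip 7.9 q [-0.8   0.5   1.59 -0.01  1.06  0.91]
```

step_arm(
  targets=[-0.4,0,0,0,0.5,-0.6,0,-0.8,0,0.5,-0.6,-0.6,-1.6,-0.14,0.5,-0.6,-1.4,-2.4,-0.28,0.5,-0.2,-2.2,-2.4,-0.42,0.5],
)

```text
clock: 7.55
eef_pos: [550.4, -285.2, 146.5]
ee_rot: [0.004, 0.99, 0.144, 0.003]
wrist_force: [1.1, -0.7, 0.3]
finger_gap: 42.7
grip_force: 0.0
```

step_arm(
  targets=[0,0,0,-0.145,0.5,0,0,0,-0.29,0.5,0,0,0,-0.435,0.5,0,0,0,-0.58,0.5,0,0,0,-0.725,0.5],
)

```text
clock: 8.05
eef_pos: [548.8, -283.1, 140.4]
ee_rot: [0.0, 0.873, 0.487, 0.0]
wrist_force: [1.0, 1.1, 0.1]
finger_gap: 42.6
grip_force: 0.0
```

step_arm(
  targets=[0,0,0,-0.14,0.5,0,0,0,-0.28,0.5,0,0,0,-0.42,0.5,0,0,0,-0.42,0.5],
)

```text
clock: 8.45
eef_pos: [548.7, -283.2, 140.4]
ee_rot: [0.0, 0.755, 0.656, 0.0]
wrist_force: [0.2, 0.5, 0.7]
finger_gap: 42.4
grip_force: 0.0
```

```bash
cat >> h.py <<'E'
def look():
    "box (lid rect) and rail from top camera in stop frame"
    p,d=read_camera('top'); X=cloud('top',d); Y=X.copy(); Y[...,:2]=(X[...,:2]-S0)@rot(YS); z=X[...,2]
    sub=np.zeros(d.shape,bool); sub[125:250,290:435]=1; sub&=d>0
    for n,lo,hi in(('lid',69,82),('handle',98,115),('flange',4,12),('rail',13,21)):
        m=cv2.morphologyEx((sub&(z>lo)&(z<hi)).astype(np.uint8),cv2.MORPH_OPEN,np.ones((3,3)))
        k,l,s,_=cv2.connectedComponentsWithStats(m)
        if k<2: continue
        m=l==1+np.argmax(s[1:,4]); r=cv2.minAreaRect(Y[m][:,:2].astype(np.float32)); print(n,m.sum(),np.round(r[0],1),np.round(r[1],1),round(r[2],1),'minmax',np.round(np.percentile(Y[m],[1,99],axis=0)[:,:2],1).tolist())
    return p
E
python3 - <<'E'
from h import *
st(); go([0,180],20,90); look()
E
```

```text
t 8.45 stopxy [-78.  166.3] z 140.4 yaw_stop 89.67 F_stop [0.1 0.5] 0.7 gap 42.4 grip 0.0 q [-0.66  0.23  1.69  0.    1.21 -0.52]
units x 0.282 y 1.559 z 2.407 turn -0.006
lid 218 [-33.2 -12.7] [28.7 69.9] 65.7 minmax [[-60.0, -18.5], [1.7, 12.1]]
flange 95 [-65.1 -10.5] [13.4 39.1] 4.6 minmax [[-71.9, -30.0], [-57.3, 8.9]]
rail 1708 [  7.9 -32.6] [188.5 166.9] 0.4 minmax [[-83.8, -115.2], [100.2, 41.1]]
```

step_arm(
  targets=[0.2,0.8,0,0,0.5,0.28,1.56,0,0,0.5,0.28,1.56,0.8,0,0.5,0.28,1.56,1.6,0,0.5,0.28,1.56,2.4,0,0.5],
)

```text
clock: 9.0
eef_pos: [628.2, -280.2, 19.0]
ee_rot: [0.001, 0.756, 0.655, 0.0]
wrist_force: [0.7, -0.2, -0.2]
finger_gap: 42.8
grip_force: 0.0
```

step_arm(
  targets=[-0.2,0,0,0,0.5,-0.4,0,0,0,0.5,-0.6,0,0,0,0.5,-0.8,0,0,0,0.5,-0.8,0,0,0,0.5],
)

```text
clock: 9.5
eef_pos: [623.3, -322.7, 23.2]
ee_rot: [0.003, 0.755, 0.655, 0.0]
wrist_force: [-0.0, -0.2, -0.4]
finger_gap: 42.6
grip_force: 0.0
```

```bash
python3 - <<'E'
from h import *
st(); go([0,86],20,90); look()
E
```

```text
t 9.50 stopxy [  1.1 137.2] z 23.2 yaw_stop 89.56 F_stop [-0.  -0.2] -0.4 gap 42.6 grip 0.0 q [-0.64  0.55  1.51 -0.    1.08 -0.5 ]
units x -1.025 y -0.015 z 0.063 turn -0.008
lid 1191 [-0. 13.] [ 76.7 122.6] 89.5 minmax [[-60.6, -24.1], [56.0, 46.3]]
handle 135 [-49.1  39.8] [54.  11.9] 89.7 minmax [[-55.0, 13.7], [-43.3, 65.9]]
flange 156 [-67.2  -1.3] [14.6 67.1] 2.2 minmax [[-73.4, -34.2], [-59.4, 32.1]]
rail 1519 [  7.7 -67.5] [188.1  97.4] 0.5 minmax [[-83.5, -115.3], [99.9, -24.3]]
```

step_arm(
  targets=[-0.12,0,0.05,0,0.5,-0.24,0,0.05,0,0.5,-0.36,0,0.05,0,0.5,-0.48,0,0.05,0,0.5,-0.6,0,0.05,0,0.5],
)

```text
clock: 10.05
eef_pos: [618.8, -348.4, 18.6]
ee_rot: [-0.0, 0.755, 0.656, 0.001]
wrist_force: [1.4, 5.8, 3.2]
finger_gap: 43.1
grip_force: 3.1
```

step_arm(
  targets=[-0.1,0,0,0,0.5,-0.2,0,0,0,0.5,-0.28,0,0,0,0.5,-0.34,0,0,0,0.5,-0.34,0,0,0,0.5],
)

```text
clock: 10.55
eef_pos: [616.3, -366.0, 18.6]
ee_rot: [0.0, 0.755, 0.656, 0.001]
wrist_force: [0.9, 3.7, 3.5]
finger_gap: 42.7
grip_force: 2.0
```

```bash
python3 - <<'E'
from h import *
st(); go([0,86],20,90); look()
E
```

```text
t 10.55 stopxy [-0.  93.4] z 18.6 yaw_stop 89.69 F_stop [0.4 3.8] 3.5 gap 42.7 grip 2.0 q [-0.69  0.59  1.46  0.    1.09 -0.55]
units x -0.147 y 0.002 z -0.029 turn -0.005
lid 923 [ -2.4 -29.2] [ 76.5 119.1] 89.5 minmax [[-61.5, -66.6], [51.1, 4.5]]
handle 92 [-49.5  -9.8] [11.8 37.9] 3.5 minmax [[-55.6, -28.5], [-44.1, 8.8]]
flange 190 [-67.5 -36.3] [14.7 83.7] 2.0 minmax [[-73.5, -76.8], [-59.6, 5.1]]
rail 900 [  8.1 -98. ] [ 38.8 187.5] 88.9 minmax [[-84.5, -115.6], [99.1, -78.0]]
```

step_arm(
  targets=[-0.05,0,0,-0.005,0.5,-0.1,0,0,-0.005,0.5,-0.13,0,0,-0.005,0.5,-0.13,0,0,-0.005,0.5],
)

```text
clock: 11.0
eef_pos: [615.1, -372.3, 18.2]
ee_rot: [-0.0, 0.753, 0.658, 0.0]
wrist_force: [0.4, 4.4, 3.9]
finger_gap: 42.7
grip_force: 2.4
```

step_arm(
  targets=[-0.03,0,0,0,0.5,-0.03,0,0,0,0.5],
)

```text
clock: 11.2
eef_pos: [615.0, -372.6, 18.2]
ee_rot: [-0.001, 0.753, 0.658, 0.001]
wrist_force: [0.5, 8.6, 5.1]
finger_gap: 42.7
grip_force: 4.2
```

step_arm(
  targets=[-0.03,0,0,0,0.5,-0.03,0,0,0,0.5],
)

```text
clock: 11.4
eef_pos: [614.9, -372.5, 18.2]
ee_rot: [-0.002, 0.753, 0.658, 0.002]
wrist_force: [0.2, 12.5, 8.6]
finger_gap: 42.6
grip_force: 6.6
```

```bash
python3 - <<'E'
from h import *
st(); look()
E
```

```text
t 11.40 stopxy [-0.5 86.7] z 18.2 yaw_stop 90.00 F_stop [-1.4 12.4] 8.6 gap 42.6 grip 6.6 q [-0.7   0.6   1.45  0.    1.1  -0.57]
lid 815 [ -5.7 -38.4] [112.   71.3] 0.9 minmax [[-61.1, -73.3], [45.9, -8.1]]
handle 88 [-49.4 -18.3] [35.  12.5] 89.9 minmax [[-55.4, -35.3], [-43.2, -1.1]]
flange 155 [-66.7 -42.6] [72.7 12.5] 89.9 minmax [[-72.8, -78.5], [-60.5, -6.7]]
rail 660 [  7.5 -97. ] [ 39.4 186. ] 89.7 minmax [[-84.7, -115.5], [98.4, -77.9]]
```

step_arm(
  targets=[0.3,0,0,0,0.5,0.6,0,-0.8,0,0.5,0.6,0,-1.7,0,1,0.6,0,-2.6,0,1,0.6,-0.5,-2.6,0,1],
)

```text
clock: 11.95
eef_pos: [598.4, -345.9, 156.8]
ee_rot: [0.008, 0.753, 0.658, 0.001]
wrist_force: [-0.1, -1.4, 1.1]
finger_gap: 83.7
grip_force: 0.0
```

step_arm(
  targets=[-0.8,-0.25,0,0,1,-1.6,-0.46,0,0,1,-2.3,-0.46,0,0,1,-2.3,-0.46,0,0,1,-2.3,-0.46,0,0,1],
)

```text
clock: 12.45
eef_pos: [554.6, -453.9, 147.0]
ee_rot: [-0.0, 0.754, 0.657, -0.0]
wrist_force: [-0.8, 0.4, -0.1]
finger_gap: 85.3
grip_force: 0.0
```

```bash
python3 - <<'E'
from h import *
s=observe(); st(); p,d=read_camera('wrist'); T=wcloud(d)
R=rot(yaw(s)); W=np.empty_like(T); W[...,2]=s['eef_pos'][2]-T[...,2]
xy=np.stack([T[...,0],-T[...,1]],-1)@R.T+s['eef_pos'][:2]; W[...,:2]=(xy-S0)@rot(YS)
ok=(d>0)&(np.abs(W[...,0])<130)&(np.abs(W[...,1])<130)
m=ok&(W[...,2]>104)&(W[...,2]<114)&(W[...,0]<-30)&(W[...,0]>-70)&(abs(W[...,1])<50)
print('bar',m.sum(),np.median(W[m],0),np.percentile(W[m],[2,98],axis=0).round(1).tolist(),'tool',np.median(T[m],0).round(1))
for n,lo,hi in(('lid',72,80),('flange',4,10),('rail',14,20)):
    m=ok&(W[...,2]>lo)&(W[...,2]<hi); q=W[m]; print(n,m.sum(),np.percentile(q,[1,99],axis=0).round(1).tolist(),cv2.minAreaRect(q[:,:2].astype(np.float32)))
look(); go([-48.5,0],57,90)
cv2.imwrite('pics/w2.png',p[:,:,::-1])
E
```

```text
t 12.45 stopxy [-49.4  -2. ] z 147.0 yaw_stop 89.89 F_stop [-0.8  0.3] -0.1 gap 85.3 grip 0.0 q [-0.84  0.45  1.41 -0.    1.29 -0.71]
bar 1517 [-50.06456584   4.83403466 109.22035185] [[-55.8, -29.1, 104.5], [-44.4, 33.9, 111.2]] tool [ 6.9 -0.6 37.7]
lid 25899 [[-61.0, -73.5, 72.9], [122.0, 75.1, 79.3]] ((33.081790924072266, -13.56304931640625), (190.54916381835938, 180.25010681152344), 0.06608710438013077)
flange 2846 [[-73.8, -76.3, 5.4], [124.5, 87.7, 9.9]] ((27.904518127441406, -4.0019073486328125), (203.85118103027344, 185.3287811279297), 0.001615938381291926)
rail 5387 [[-84.9, -114.7, 14.5], [126.5, 103.1, 19.5]] ((20.227622985839844, -6.0349273681640625), (216.8511199951172, 218.8788299560547), 0.7506390810012817)
lid 1866 [ 1.9 13.9] [126.  123.5] 0.7 minmax [[-60.5, -35.7], [59.1, 74.7]]
handle 49 [-49.9  28.2] [ 9.  17.4] 2.8 minmax [[-54.4, 19.9], [-45.1, 36.9]]
flange 436 [-4.7 56.7] [137.6  66.6] 1.5 minmax [[-72.7, 24.6], [61.6, 88.8]]
rail 664 [86.4 18.6] [ 36.8 168.4] 4.8 minmax [[63.7, -62.1], [101.2, 101.5]]
units x 0.011 y 0.008 z 1.803 turn 0.000
```

View pics/w2.png

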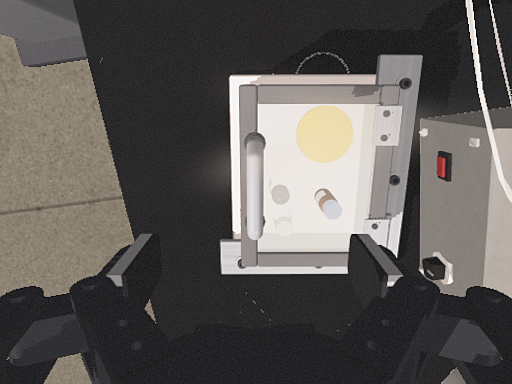

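The box sits square in the corner, with its foot under both rails: back rail at about (395,150), side rail at about (290,262). The bar at (255,187) lies centred between the open fingers, so I go down and grasp.

step_arm(
  targets=[0.04,-0.01,0.7,0,1,0.04,-0.01,1.4,0,1,0.04,-0.01,1.7,0,1,0.04,-0.01,1.8,0,1,0.04,-0.01,1.8,0,1],
)

```text
clock: 13.05
eef_pos: [555.4, -451.1, 57.8]
ee_rot: [-0.0, 0.753, 0.658, -0.0]
wrist_force: [0.5, -0.2, -0.0]
finger_gap: 85.5
grip_force: 0.0
```

```bash
python3 - <<'E'
from h import *
s=observe(); st(); p,d,Xs=fingers(-125,-62,-40,40)
p,d=read_camera('wrist'); T=wcloud(d); z=s['eef_pos'][2]-T[...,2]
m=(d>0)&(z>104)&(z<113)&(abs(T[...,1])<25)&(abs(T[...,0])<50); print('bar',m.sum(),np.percentile(T[m],[2,50,98],axis=0).round(1).tolist())
E
```

```text
t 13.05 stopxy [-49.    0.9] z 57.8 yaw_stop 90.01 F_stop [ 0.5 -0.1] -0.0 gap 85.5 grip 0.0 q [-0.84  0.54  1.46 -0.    1.15 -0.71]
23 2 [-62. -33.  27.] [-62. -27.  30.]
39 1 [-62. -31.  46.] [-62. -31.  46.]
95 6 [-98.   3.  97.] [-90.  15. 102.]
103 14 [-104.   -2.  104.] [-94.  17. 111.]
111 15 [-104.   -1.  112.] [-91.  17. 118.]
119 18 [-105.   -1.  119.] [-92.  16. 127.]
127 18 [-103.   -3.  127.] [-90.  16. 135.]
135 12 [-118.   10.  136.] [-90.  17. 143.]
bar 3516 [[-26.0, -7.5, -52.0], [6.1, -1.8, -50.3], [32.7, 3.6, -46.7]]
```

step_arm(
  targets=[0.04,-0.03,0.02,0,1,0.04,-0.03,0.02,0,0.4,0.04,-0.03,0.02,0,0.25,0.04,-0.03,0.02,0,0.2,0.04,-0.03,0.02,0,0.2],
  grip_force=25,
)

```text
clock: 13.65
eef_pos: [553.7, -449.4, 56.7]
ee_rot: [0.0, 0.753, 0.658, -0.0]
wrist_force: [-0.1, 0.7, -0.3]
finger_gap: 28.4
grip_force: 0.0
```

step_arm(
  targets=[0,0,0,0,0.1,0,0,0,0,0.05,0,0,0,0,0,0,0,0,0,0,0,0,0,0,0],
)

```text
clock: 14.15
eef_pos: [554.1, -449.4, 56.7]
ee_rot: [0.0, 0.753, 0.658, 0.0]
wrist_force: [2.5, -0.4, -0.4]
finger_gap: 11.2
grip_force: 24.4
```

```bash
python3 - <<'E'
from h import *
st(); print(observe()['wrist_torque']); look()
E
```

```text
t 14.15 stopxy [-50.5   2.3] z 56.7 yaw_stop 89.96 F_stop [ 2.6 -0. ] -0.4 gap 11.2 grip 24.4 q [-0.84  0.54  1.46  0.    1.14 -0.71]
[-0.11469985 -0.40220994 -0.01055198]
lid 1390 [-0.4 31.6] [ 89.9 126.4] 88.0 minmax [[-60.9, -9.7], [57.4, 74.8]]
flange 340 [-21.9  64.8] [105.   50.4] 1.3 minmax [[-74.1, 40.8], [28.7, 88.8]]
rail 501 [84.  47.2] [ 36.9 114.9] 5.4 minmax [[62.4, -8.3], [100.8, 102.2]]
```

step_arm(
  targets=[0,0.03,0,0,0,0,0.06,0,0,0,0,0.06,0,0,0],
  grip_force=80,
)

```text
clock: 14.5
eef_pos: [555.3, -449.7, 56.8]
ee_rot: [-0.002, 0.753, 0.658, -0.001]
wrist_force: [-4.4, 1.0, 4.2]
finger_gap: 9.5
grip_force: 78.1
```

step_arm(
  targets=[0,0.03,0,0,0,0,0.03,0,0,0],
)

```text
clock: 14.7
eef_pos: [556.3, -449.8, 56.8]
ee_rot: [-0.002, 0.753, 0.658, -0.001]
wrist_force: [-5.9, 2.2, 4.9]
finger_gap: 9.8
grip_force: 78.3
```

step_arm(
  targets=[0,0.02,0,0,0,0,0.02,0,0,0],
)

```text
clock: 14.9
eef_pos: [556.2, -449.8, 56.8]
ee_rot: [-0.003, 0.753, 0.658, -0.002]
wrist_force: [-9.5, 2.8, 7.6]
finger_gap: 9.3
grip_force: 78.6
```

```bash
python3 - <<'E'
from h import *
st(); look()
E
```

```text
t 14.90 stopxy [-48.3   2.2] z 56.8 yaw_stop 89.98 F_stop [-9.8  1.5] 7.6 gap 9.3 grip 78.6 q [-0.84  0.54  1.45 -0.    1.15 -0.7 ]
lid 1376 [ 0.6 30.3] [ 89.8 122.1] 89.9 minmax [[-59.1, -10.6], [59.3, 74.7]]
flange 408 [-5.1 74.1] [136.   46.8] 8.4 minmax [[-71.8, 43.4], [62.0, 88.8]]
rail 544 [84.5 28.3] [ 37.1 148.9] 3.7 minmax [[63.7, -41.8], [101.0, 101.7]]
```

step_arm(
  targets=[-0.03,0,0,0,0,-0.06,0,0,0,0,-0.06,0,0,0,0],
)

```text
clock: 15.25
eef_pos: [556.1, -449.6, 56.8]
ee_rot: [-0.006, 0.753, 0.658, -0.0]
wrist_force: [-11.3, 12.4, 12.1]
finger_gap: 9.2
grip_force: 79.2
```

step_arm(
  targets=[0,0,-0.03,0,0,0,0,-0.06,0,0,0,0.005,-0.06,0,0],
)

```text
clock: 15.55
eef_pos: [556.2, -449.6, 57.1]
ee_rot: [-0.006, 0.753, 0.658, -0.0]
wrist_force: [-7.1, 8.4, 0.4]
finger_gap: 9.5
grip_force: 78.4
```

step_arm(
  targets=[0,0.01,-0.03,0,0,0,0.02,-0.06,0,0,0,0.02,-0.06,0,0],
)

```text
clock: 15.85
eef_pos: [556.6, -449.6, 58.1]
ee_rot: [-0.006, 0.753, 0.658, -0.0]
wrist_force: [-4.3, 4.4, -6.3]
finger_gap: 9.3
grip_force: 78.2
```

```bash
python3 - <<'E'
from h import *
st(); look()
E
```

```text
t 15.85 stopxy [-48.    2.5] z 58.1 yaw_stop 89.99 F_stop [-4.8  3.8] -6.3 gap 9.3 grip 78.2 q [-0.84  0.55  1.45 -0.    1.16 -0.7 ]
lid 1418 [ 2.9 29. ] [ 92.3 126.3] 89.9 minmax [[-59.0, -12.5], [60.4, 74.7]]
flange 357 [-5. 82.] [134.4  28.4] 7.1 minmax [[-71.6, 61.6], [61.3, 88.6]]
rail 462 [83.4 46.7] [ 37.1 114. ] 3.8 minmax [[63.1, -7.7], [100.9, 102.2]]
```

step_arm(
  targets=[0,0.02,-0.03,0,0,0,0.03,-0.05,0,0,0,0.03,-0.05,0,0],
)

```text
clock: 16.2
eef_pos: [558.0, -449.9, 60.1]
ee_rot: [-0.006, 0.753, 0.658, -0.001]
wrist_force: [-4.5, 4.7, -10.4]
finger_gap: 9.3
grip_force: 78.1
```

step_arm(
  targets=[0,0.015,-0.03,0,0,0,0.02,-0.05,0,0,0,0.02,-0.05,0,0],
)

```text
clock: 16.5
eef_pos: [558.8, -449.9, 64.5]
ee_rot: [-0.007, 0.753, 0.658, -0.001]
wrist_force: [-8.2, 8.0, -2.1]
finger_gap: 9.4
grip_force: 79.2
```

```bash
python3 - <<'E'
from h import *
st()
E
```

```text
t 16.50 stopxy [-45.7   2.5] z 64.5 yaw_stop 90.00 F_stop [-9.2  6.8] -2.1 gap 9.4 grip 79.2 q [-0.83  0.54  1.44 -0.    1.18 -0.7 ]
```

step_arm(
  targets=[0,0.02,-0.04,0,0,0,0.035,-0.08,0,0,0,0.055,-0.12,0,0,0,0.07,-0.155,0,0,0,0.07,-0.155,0,0],
)

```text
clock: 17.0
eef_pos: [562.8, -450.5, 73.6]
ee_rot: [-0.006, 0.753, 0.658, -0.0]
wrist_force: [-10.4, 11.1, 3.2]
finger_gap: 9.2
grip_force: 78.3
```

```bash
cat >> h.py <<'E'
def lidang():
    "lid angle from top/scene depth: fit plane to lid-top points left of gripper"
    for n in('scene','top'):
        p,d=read_camera(n); X=cloud(n,d); Y=X.copy(); Y[...,:2]=(X[...,:2]-S0)@rot(YS)
        m=(d>0)&(Y[...,0]>-62)&(Y[...,0]<62)&(Y[...,1]>62)&(Y[...,1]<74)&(Y[...,2]>68)&(Y[...,2]<110)
        q=Y[m]; 
        if len(q)>15: print(n,len(q),'slope',np.polyfit(q[:,0],q[:,2],1).round(3),'x',q[:,0].min().round(),q[:,0].max().round())
E
python3 - <<'E'
from h import *
st(); lidang(); look()
p,d=read_camera('scene'); cv2.imwrite('pics/f.png',cv2.resize(p[90:210,220:380,::-1],None,fx=5,fy=5,interpolation=cv2.INTER_CUBIC))
E
```

```text
t 17.00 stopxy [-41.7   2.4] z 73.6 yaw_stop 89.99 F_stop [-11.8   9.6] 3.2 gap 9.2 grip 78.3 q [-0.83  0.54  1.42 -0.    1.19 -0.7 ]
scene 65 slope [-0.136 84.323] x -58.0 61.0
top 300 slope [-0.12  85.031] x -59.0 60.0
lid 549 [41.3 28.9] [92.7 43.6] 89.2 minmax [[21.1, -15.6], [62.0, 73.9]]
flange 294 [ 2.6 81.6] [122.8  15.3] 0.1 minmax [[-57.7, 74.0], [61.4, 88.7]]
rail 562 [86.1 29.4] [ 37.4 149.5] 5.5 minmax [[62.8, -43.5], [101.2, 102.1]]
```

View pics/f.png

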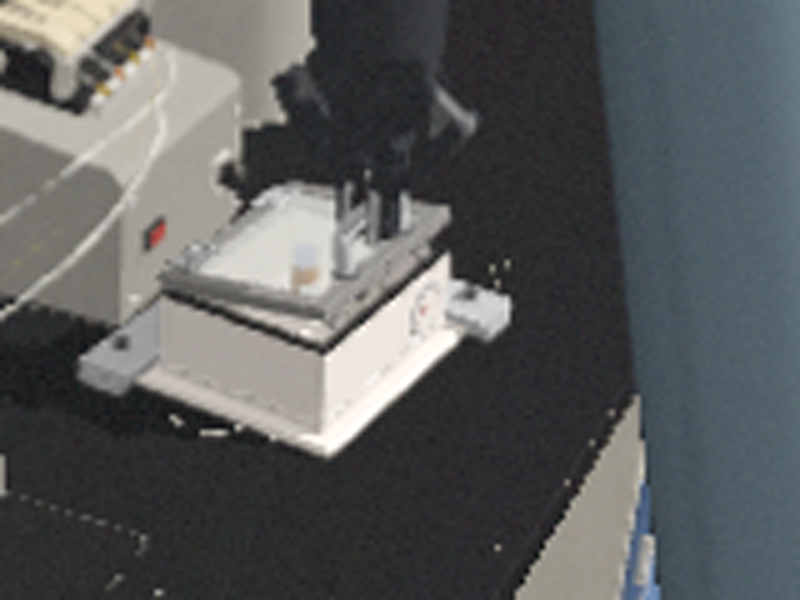

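The lid stands ajar, held by the handle (350,245), and the box is still in its corner. I measure the opening angle more carefully.

```bash
python3 - <<'E'
from h import *
for n in('scene','top'):
    Q=[]
    for i in range(4):
        p,d=read_camera(n); X=cloud(n,d); Y=X.copy(); Y[...,:2]=(X[...,:2]-S0)@rot(YS)
        m=(d>0)&(Y[...,0]>-56)&(Y[...,0]<56)&(Y[...,1]>58)&(Y[...,1]<73)&(Y[...,2]>70)&(Y[...,2]<105); Q.append(Y[m])
    q=np.vstack(Q); k=np.ones(len(q),bool)
    for _ in range(6):
        c=np.polyfit(q[k,0],q[k,2],1); r=q[:,2]-np.polyval(c,q[:,0]); k=abs(r)<max(2.5,2*np.median(abs(r[k])))
    print(n,len(q),k.sum(),c.round(4),'z at front -60: %.1f'%np.polyval(c,-60),'hinge 64: %.1f'%np.polyval(c,64))
st()
E
```

```text
scene 303 276 [-0.1455 84.4162] z at front -60: 93.1 hinge 64: 75.1
top 1294 1136 [-0.1479 85.6757] z at front -60: 94.5 hinge 64: 76.2
t 17.60 stopxy [-41.7   2.4] z 73.7 yaw_stop 89.99 F_stop [-12.1   8.2] 3.3 gap 9.7 grip 78.3 q [-0.83  0.54  1.42 -0.    1.19 -0.7 ]
```

```bash
python3 -c "
from plant import *
print(job_done())"
```

```text
the job is handed in; nothing more can be done
None
```

I handed the job in at 17.6 s with the box flush in the corner under both lips and the robot still holding the lid by its handle, about 18 mm open at the front; the first push towards the back rail pressed on the handle and the lid's front edge, not the front wall, at about 16 N at most, before I redid it on the wall.

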